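Lock the dryer console and refit its start knob

TASK

Finish putting the dryer's control console back together: take the mallet by its handle, knock the orange locking pin in the console fully down with the mallet's head, and set the mallet back down on the counter. Then pick the white knob out of the walnut tray, turn it so that its flat matches the flat of the brass shaft, fit it all the way onto the shaft, and push the sprung shaft well down; finish while still gripping the knob and holding the shaft pressed in. Leave the other things on the counter undisturbed.

Things in the scene. Friction and masses are not known exactly. Their poses are not given: they have to be found in the camera images.
- console: White control console with a grey top panel, fixed to the counter, 170 (x) x 240 (y) x 50 mm high; the origin is the centre of its underside. Its x axis runs away from the robot at yaw 0. The orange pin stands on the panel 75 mm from the centre towards -y, the brass shaft 60 mm from the centre towards +y.
- pin (a joint): Travel of the orange locking pin, m: 0 fully up, 0.010 fully down (it may start up to 0.002 down). Pushing it takes about 4.5 to 6 N; it stays where it is left.
- pin_top (a point): Centre of the top face of the orange locking pin, a round cap 16 mm across; it stands 14 mm above the console's panel (64 mm above the counter) when fully up and 4 mm above the panel when fully down.
- mallet: Mallet standing on one round face of its black rubber head. Head 48 mm across, 64 tall; origin at the centre of the lower face, z up. Wooden handle level along the mallet's -x, to 150 mm from the head's axis, 18 wide (y), 22 tall, centre line 32 mm above the origin. About 260 g, centre of mass 10 mm from the head's axis towards the handle.
- mallet_grip (a point): Point to grip on the mallet's handle: on the handle's centre line, 60 mm from the head's axis, 32 mm above the head's lower face.
- tray: Low walnut tray 150 x 150 mm, 16 mm high, floor 5 mm thick, walls 6 mm thick, fixed to the counter; origin at the centre of its underside. The knob stands in it.
- knob: White knob, 40 mm across, 42 tall; origin on its axis at the underside, z up. Skirt 20 mm high; on it a grip bar 36 long (x), 10 wide (y), 22 tall, to pinch from above across the 10 mm. Red stripe on the bar marks its +x end. Blind D-hole in the underside: 14 deep, diameter 14, flat 4 mm from the axis on the +x side (under the stripe); lowest 2 mm are 1 mm wider all round. About 60 g.
- knob_pointer (a point): Top of the pointer end of the knob's grip bar, 18 mm from the axis along the knob's +x, 42 mm above its underside.
- shaft_tip (a point): Centre of the top of the upright brass D-shaft: diameter 12 mm, flat 3 mm from the axis on this frame's +x side (z up); uppermost 1.5 mm are 1 mm smaller all round. Stands 20 mm above the panel (70 above the counter) unpressed. The knob fits with its x axis pointing like this x axis; fully on, its underside is 14 mm below the tip.
- dial (a joint): Turn of the shaft about the vertical, rad, positive counterclockwise from above, relative to the console (0: flat towards the console's +x). It is stiff (0.12 N m) and stops at -0.6 and 0.6.
- plunger (a joint): How far the sprung shaft is pushed in, m: 0 out, 0.005 fully in. The spring pushes back with about 4 N at the start and 8 N fully in.
- bowl: Round glass bowl, 150 mm across, 60 mm high, at the back; leave alone.
- clothespin_a: Yellow clothespin, 72 mm long, at the back; leave alone.
- clothespin_b: Another yellow clothespin, 72 mm long, at the back; leave alone.
- soap: Blue soap block, 90 x 60 x 30 mm, at the robot's right; leave alone.
Things that resemble listed ones, but are neither listed nor needed, are in the scene too. There is more than one size of the mallet; the job needs the largest.

How it is judged:
By the outcome, as a careful person would: the job done as asked, in the order asked, and still so for the second after the job is handed in, while the arm keeps its last pose, push and grip.
It also fails if it takes over 67 s, if anything falls off the work surface, if the arm or the gripper's body presses on something with over 40 N, if the wrist force passes 120 N, or if a joint passes its speed limit or range.

ROBOT

A 7-joint arm with a two-finger parallel gripper is mounted at the origin on the work surface. World frame = base frame: x ahead of the robot, y to its left, z up, the work surface at z = 0. Lengths are in m, angles in degrees, forces in N, time in s.
With the tool pointing down it reaches from about 0.4 to 0.85 m from the base axis. Payload 4.5 kg.
Tool frame: the origin (TCP) lies at the very end of the fingers, on their centre line; the grasp point (between the pads) lies tcp_to_grasp behind it (tcp_to_grasp is the distance from the TCP to the grasp point, in m); z points along the fingers, y is the direction in which the jaws open and shut (so a half turn about z gives the same grasp; the last joint's range is limited). The gripper opens to 88 mm and grips with 3 to 60 N. Pads are 18 mm wide; open, the fingers measure 123 mm over their backs; the gripper's body (75 mm by 187 mm) begins 45 mm behind the grasp point.
Start: joints at [1.937, 39.483, -11.15, 89.685, 9.013, 51.709, -12.324], TCP at [0.625, 0, 0.239] pointing down, gripper open.
Joint ranges: [-172.22, 172.22], [-26.19, 119.32], [-84.43, 86.54], [7.71, 146.69], [-57.33, 237.33], [2.42, 119.75], [-152.13, 152.13]. Speed limits (degrees/s): [147.25, 147.25, 180, 180, 180, 180, 180].

INTERFACE

Orientations are given as a 3x3 rotation matrix whose columns are the frame's x, y, z axes.
In Python, from rig import get_state, snapshot, hand_in, look_for, regions_of, spot_point, tcp_to_grasp gives the robot as it stands.
- The arm moves only by the tool step_arm, never from a script. Its argument "deltas" is a list of rows, each an object with "offset": the shift along the tool's x, y, z in mm, a list of three; "twist": the turn, a rotation vector about the tool's x, y, z in degrees, a list of three; "fingers": the finger opening in mm, from 0 to 88.1. A call has 1 to 8 rows; each row shifts and turns the commanded pose from where the row before left it, along the tool's axes as they then stand; what a row does not reach is not made up. A row lasts 1/12 s, in which the tool goes at most 41.7 mm and 7.16 degrees, less where a joint would pass 70% of its speed; a pose out of reach is approached as far as the arm can. A call is refused whole if a number of a shift passes 41.7 or a number of a turn 7.16, either way. A call with a gripper value outside its range is refused whole. The fingers move at their own pace and stop on an object; "squeeze" is the grip in N (left out, the last holds). Time passes only in rows, so rows that do not move let the fingers close. It gives the time, the measured TCP pose, the force and the opening at its end, in the units of the state.
- get_state(): the state, without advancing time (a new reading comes with each control period).
- snapshot(name): name is "scene" or "side" or "wrist"; returns a dict with "img" (400x640x3 uint8, blue, green, red), "intrinsics" (3x3 intrinsics, pixels), "position" and "orientation" of the camera in the world; the wrist camera has in their place "tool_from_camera" (4x4, takes a point from camera to tool coordinates, whose origin is the TCP and whose axes are the flange's). Camera axes: x right, y down, z forward; pixel columns grow to the right and rows downward; lengths in m; the calibration is good to about 2 mm. A picture is of the moment at which its call begins: read the wrist's pose just before it. There is no depth.
- hand_in(): hands the job in, once; it reports no verdict.
Trained networks look in a picture, given as the dict that the camera call returned (one of the last four; its "shot" number tells which), for a name from the list of things; names that differ only in an ending like _2 or _b are one class to them, and where a whole thing is asked for, a point or a joint stands for the part that bears it (a point fixed in the world has none). Each returns a list of dicts, best first, with "score" (0 to 1); they miss things now and then, are a little off and sometimes report something else, mostly with a low value. They report only what shows in the picture. A call takes as long as a camera call. They do not tell look-alikes from the thing itself.
- look_for(picture, label): "box" ([left, top, width, height] in pixels, round what is visible of it).
- regions_of(picture, label): "region" (400x640 bool, what is visible of it) and "box" ([left, top, width, height] in pixels, round what is visible of it).
- spot_point(picture, label): "xy" ([column, row] in pixels: a listed point, or the origin of a listed thing).
The state is a dict: "clock": time; "joint_pos": joint angles; "dq": joint speeds; "tau": joint torques, N m; "ee_pos": TCP position; "orientation": TCP orientation; "wrist_force": force on the tool from outside, world axes, zero at the start; "torque": the same for the moment, N m; "finger_gap": finger opening in m.
Only numpy, scipy, OpenCV 4.12 (cv2) and the standard library are available. Lean on these libraries where they do the work, as an engineer would, in place of code of your own. Each camera call takes 0.05 s, during which the arm holds its last target. There are 200 camera calls.

## Working session

There is one attempt and no reset: what is moved stays moved. The work goes in short steps, Python scripts to look and compute and a tool call to move; the robot and the scene stay as the last step left them, time stands still between calls to the robot, and variables do not carry over. Pictures are saved under pics/ and viewed, about 8 in all and at most 12, crops included, and the job is handed in when it is done.

Besides the shell and the picture viewer there is one more tool, called as name(argument=value, ...), one argument or row to a line, values as JSON. step_arm: Moves the arm, as the interface text tells. Its arguments: {"type":"object","properties":{"deltas":{"type":"array"},"squeeze":{"type":"number"}},"required":["deltas"]}

```bash
mkdir -p pics; ls; cat > h.py <<'E'
import numpy as np, cv2
from rig import *
def cam(p, st=None):
    if 'position' in p: return np.array(p['orientation']), np.array(p['position'])
    T=np.array(p['tool_from_camera']); R=np.array(st['orientation']); 
    return R@T[:3,:3], R@T[:3,3]+np.array(st['ee_pos'])
def ray(p,xy,st=None):
    R,t=cam(p,st); d=R@np.linalg.inv(np.array(p['intrinsics']))@np.array([xy[0],xy[1],1.]); return t,d
def at_z(p,xy,z,st=None):
    t,d=ray(p,xy,st); return t+d*(z-t[2])/d[2]
def proj(p,P,st=None):
    R,t=cam(p,st); c=np.array(p['intrinsics'])@R.T@(np.array(P)-t); return c[:2]/c[2]
E
python3 - <<'E'
from h import *
np.set_printoptions(precision=3,suppress=True)
st=get_state(); print(st, tcp_to_grasp)
for n in ['scene','side']:
    p=snapshot(n); cv2.imwrite(f'pics/{n}0.png',p['img']); print(n,p['position'])
    for l,z in [('console',0),('pin_top',.064),('mallet',0),('mallet_grip',.032),('tray',0),('knob',.005),('knob_pointer',.047),('shaft_tip',.07)]:
        for r in spot_point(p,l)[:4]: print(l,np.round(r['score'],2),np.round(r['xy'],1),at_z(p,r['xy'],z))
E
```

```text
pics
{'clock': 0.0, 'joint_pos': array([  1.938,  39.535, -11.143,  89.744,   9.013,  51.711, -12.325]), 'dq': array([-0.017, -0.15 , -0.054, -0.12 , -0.008, -0.05 , -0.043]), 'tau': array([  0.   , -52.757,  -1.267, -15.343,  -0.053,   0.007,   0.   ]), 'ee_pos': array([ 0.624, -0.   ,  0.238]), 'orientation': array([[-0.   ,  1.   , -0.002],
       [ 1.   ,  0.   , -0.   ],
       [-0.   , -0.002, -1.   ]]), 'wrist_force': array([-0.237, -0.501,  0.868]), 'torque': array([ 0.004,  0.067, -0.01 ]), 'finger_gap': 0.08791371744565082} 0.0187
scene [1.006 0.62  0.785]
console 0.56 [361.3 228.4] [ 0.545 -0.028  0.   ]
pin_top 0.62 [458.8 333.4] [0.578 0.354 0.064]
pin_top 0.6 [350.3 194.7] [ 0.538 -0.094  0.064]
mallet 0.8 [284.4 174.8] [ 0.618 -0.339  0.   ]
mallet 0.56 [312.1 166.9] [ 0.527 -0.331  0.   ]
mallet 0.56 [315.1 140. ] [ 0.447 -0.459  0.   ]
mallet 0.36 [379.3 226.3] [ 0.5   -0.011  0.   ]
mallet_grip 0.81 [329.5 160. ] [ 0.485 -0.296  0.032]
mallet_grip 0.56 [265.5 173.3] [ 0.678 -0.335  0.032]
mallet_grip 0.46 [300.8 134.7] [ 0.494 -0.467  0.032]
mallet_grip 0.38 [275.8 
[... 333 characters left out ...]
0.682]
console 0.96 [342.6 244.5] [ 0.549 -0.018  0.   ]
pin_top 0.49 [355.  208.6] [ 0.553 -0.109  0.064]
mallet 0.82 [382.2 196.3] [ 0.535 -0.319  0.   ]
mallet 0.68 [416.4 189.6] [ 0.445 -0.416  0.   ]
mallet 0.62 [357.8 187. ] [ 0.629 -0.34   0.   ]
mallet 0.59 [363.6 167.9] [ 0.663 -0.486  0.   ]
mallet_grip 0.72 [349.5 176. ] [ 0.664 -0.344  0.032]
mallet_grip 0.63 [397.8 198. ] [ 0.474 -0.278  0.032]
mallet_grip 0.63 [410.7 172.6] [ 0.484 -0.469  0.032]
tray 0.81 [280.2 332.4] [0.547 0.322 0.   ]
tray 0.24 [355.5 209.7] [ 0.583 -0.201  0.   ]
knob 0.77 [294.8 328. ] [0.523 0.301 0.005]
knob_pointer 0.89 [284.9 314.1] [0.54  0.311 0.047]
shaft_tip 0.43 [334.7 235. ] [0.549 0.041 0.07 ]
```

```bash
python3 - <<'E'
import cv2,numpy as np
a=cv2.imread('pics/scene0.png'); b=cv2.imread('pics/side0.png')
c=np.vstack([cv2.resize(a[100:300,200:520],(800,500))[:300], cv2.resize(b[130:250,280:500],None,fx=800/220,fy=300/120)])
cv2.imwrite('pics/m0.png',c)
E
```

```text
(no output)
```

View pics/scene0.png

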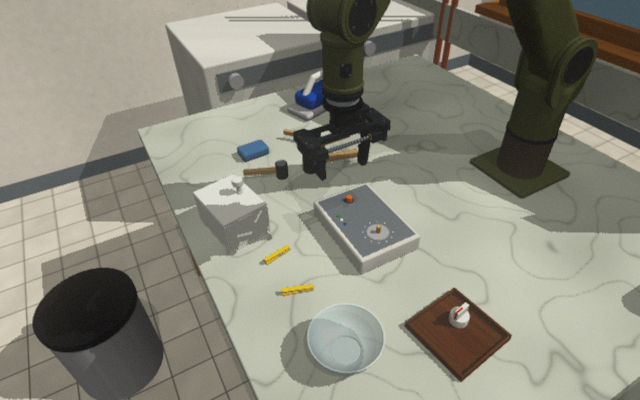

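View pics/m0.png

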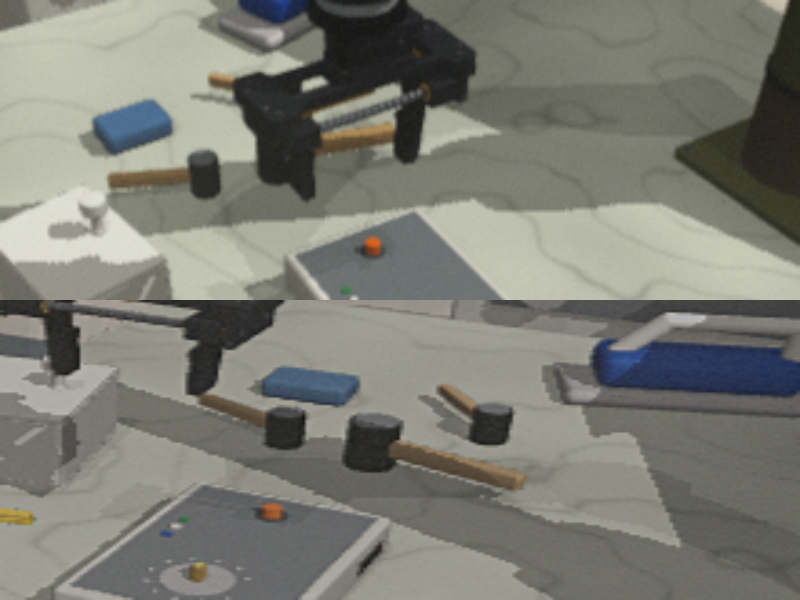

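Candidates for the mallet: heads at side pixels (357,187), (382,196) and (416,190). The one at (382,196) has the largest head and its handle points back towards the robot. I also check what the wrist camera sees from here.

```bash
cat > w.py <<'E'
from h import *
import sys
np.set_printoptions(precision=4,suppress=True)
Z=dict(console=0,pin_top=.064,mallet=0,mallet_grip=.032,tray=0,knob=.005,knob_pointer=.047,shaft_tip=.07)
def look(labels,name=None,zs={}):
    st=get_state(); p=snapshot('wrist')
    if name: cv2.imwrite(f'pics/{name}.png',p['img'])
    for l in labels:
        for r in spot_point(p,l)[:3]:
            print(l,np.round(r['score'],2),np.round(r['xy'],1),at_z(p,r['xy'],zs.get(l,Z[l]),st))
    return st,p
if __name__=='__main__': st,p=look(sys.argv[2:],sys.argv[1]); print(st['clock'],st['ee_pos'],st['wrist_force'],cam(p,st))
E
python3 w.py w0 console pin_top shaft_tip mallet mallet_grip
```

```text
console 0.94 [261.7 171.4] [ 0.5502 -0.0176  0.    ]
pin_top 0.53 [250.2 251.9] [ 0.5455 -0.0908  0.064 ]
shaft_tip 0.74 [465.6  96.2] [0.7542 0.0693 0.07  ]
shaft_tip 0.45 [244.6 121.9] [0.5508 0.0465 0.07  ]
mallet 0.96 [267.6 373.5] [ 0.5417 -0.3195  0.    ]
mallet_grip 0.64 [221.1 385. ] [ 0.4849 -0.3061  0.032 ]
mallet_grip 0.26 [267.2 371.8] [ 0.5483 -0.2839  0.032 ]
0.9 [0.625  0.     0.2387] [-0.299  -0.1211  0.4839] (array([[ 1.    , -0.0013,  0.0003],
       [-0.0011, -0.9573, -0.2891],
       [ 0.0007,  0.2891, -0.9573]]), array([0.6259, 0.0742, 0.384 ]))
```

step_arm(
  deltas=[
    {"offset":[-41,-10,0],"twist":[0,0,0],"fingers":60},
    {"offset":[-41,-20,0],"twist":[0,0,0],"fingers":60},
    {"offset":[-41,-20,0],"twist":[0,0,0],"fingers":60},
    {"offset":[-41,-20,0],"twist":[0,0,0],"fingers":60},
    {"offset":[-41,-20,0],"twist":[0,0,0],"fingers":60},
    {"offset":[-25,-10,0],"twist":[0,0,0],"fingers":60},
    {"offset":[0,0,0],"twist":[0,0,0],"fingers":60},
  ],
)

```text
clock: 1.78
ee_pos: [0.5281, -0.2239, 0.2386]
orientation: [[0.012, 1.0, -0.003], [1.0, -0.012, -0.005], [-0.005, -0.003, -1.0]]
wrist_force: [0.0, -1.5, 0.7]
finger_gap: 0.06
```

```bash
python3 w.py w1 mallet mallet_grip pin_top; python3 - <<'E'
import cv2,numpy as np
a=cv2.imread('pics/w0.png'); b=cv2.imread('pics/w1.png')
cv2.imwrite('pics/c1.png',np.hstack([a[60:400,140:540],b[60:400,120:520]]))
E
```

```text
mallet 0.65 [337.1 231.2] [ 0.542  -0.3206 -0.    ]
mallet 0.54 [403.4 241.6] [ 0.6263 -0.336   0.    ]
mallet_grip 0.91 [441.6 263.9] [ 0.6655 -0.3501  0.032 ]
mallet_grip 0.9 [299.  343.9] [ 0.4912 -0.4647  0.032 ]
mallet_grip 0.85 [286.7 233. ] [ 0.4826 -0.3079  0.032 ]
pin_top 0.53 [347.5  18.8] [ 0.5495 -0.0909  0.064 ]
1.7833 [ 0.5281 -0.2239  0.2386] [ 0.0424 -1.4563  0.6899] (array([[ 0.9999, -0.0114, -0.006 ],
       [-0.0127, -0.9556, -0.2943],
       [-0.0024,  0.2943, -0.9557]]), array([ 0.5303, -0.1489,  0.3835]))
```

View pics/c1.png

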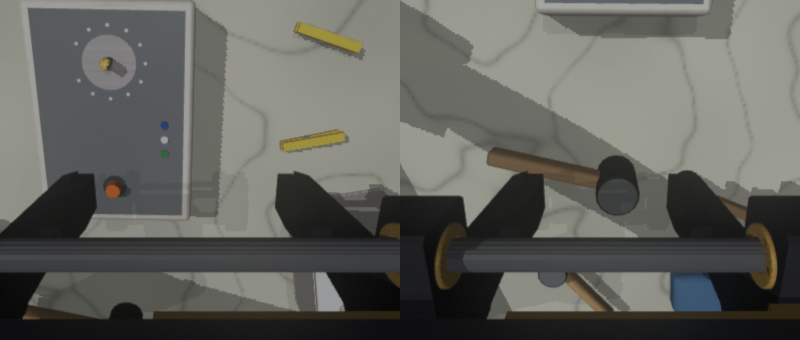

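The largest mallet is the middle one, with its head at crop pixel (617,185), at about (0.542,-0.320). Its handle runs back-left with a tool-frame yaw of about -12.5°. Next I rotate the gripper across the handle while descending.

step_arm(
  deltas=[
    {"offset":[0,0,8],"twist":[0,0,-7.05],"fingers":60},
    {"offset":[0,0,8],"twist":[0,0,-7.05],"fingers":60},
    {"offset":[0,0,8],"twist":[0,0,-7.05],"fingers":60},
    {"offset":[0,0,8],"twist":[0,0,-7.05],"fingers":60},
    {"offset":[0,0,8],"twist":[0,0,-7.05],"fingers":60},
    {"offset":[0,0,8],"twist":[0,0,-7.05],"fingers":60},
    {"offset":[0,0,8],"twist":[0,0,-7.05],"fingers":60},
    {"offset":[0,0,8],"twist":[0,0,-7.05],"fingers":60},
  ],
)

```text
clock: 2.65
ee_pos: [0.5333, -0.2129, 0.1745]
orientation: [[-0.838, 0.545, 0.001], [0.545, 0.838, 0.001], [-0.0, 0.002, -1.0]]
wrist_force: [-0.1, 0.2, -0.4]
finger_gap: 0.0602
```

step_arm(
  deltas=[
    {"offset":[25,-28,0],"twist":[0,0,-7.05],"fingers":60},
    {"offset":[20,-28,0],"twist":[0,0,-7.05],"fingers":60},
    {"offset":[15,-25,0],"twist":[0,0,-7.05],"fingers":60},
    {"offset":[0,0,0],"twist":[0,0,0],"fingers":60},
    {"offset":[0,0,0],"twist":[0,0,0],"fingers":60},
  ],
)

```text
clock: 3.07
ee_pos: [0.4426, -0.2593, 0.1747]
orientation: [[-0.976, 0.217, -0.0], [0.217, 0.976, 0.001], [0.0, 0.001, -1.0]]
wrist_force: [0.6, 0.2, -0.2]
finger_gap: 0.06
```

```bash
cat > goal.py <<'E'
from h import *
def delta(P):
    st=get_state(); R=np.array(st['orientation']); return np.round(1000*R.T@(np.array(P)-np.array(st['ee_pos'])),1)
E
python3 w.py w2 mallet mallet_grip; python3 - <<'E'
from h import *
from w import *
st=get_state(); p=snapshot('wrist'); print(st['joint_pos'],st['orientation'])
for r in regions_of(p,'mallet')[:3]:
    m=r['region'].astype(np.uint8); print(r['score'],r['box'],m.sum())
E
```

```text
mallet 0.87 [162.2 223. ] [ 0.4623 -0.4381  0.    ]
mallet 0.72 [287.9 264.2] [ 0.5373 -0.3224  0.    ]
mallet 0.65 [295.1 332.3] [ 0.6248 -0.3363  0.    ]
mallet_grip 0.79 [284.8 227.4] [ 0.4825 -0.3076  0.032 ]
mallet_grip 0.59 [128.6 260.7] [ 0.4833 -0.4646  0.032 ]
3.0667 [ 0.4426 -0.2593  0.1747] [ 0.5533  0.1727 -0.2328] (array([[ 0.2182,  0.9344,  0.2817],
       [ 0.9759, -0.2088, -0.0634],
       [-0.0004,  0.2887, -0.9574]]), array([ 0.3709, -0.2435,  0.32  ]))
[ 45.1466  39.6976 -33.0607 111.79    34.0054  38.3425  68.3888] [[-0.977   0.2133  0.0025]
 [ 0.2133  0.977   0.0008]
 [-0.0023  0.0014 -1.    ]]
0.8 [269.1, 331.9, 40.3, 41.0] 1351
0.75 [114.6, 203.9, 64.3, 50.4] 2201
```

View pics/w2.png

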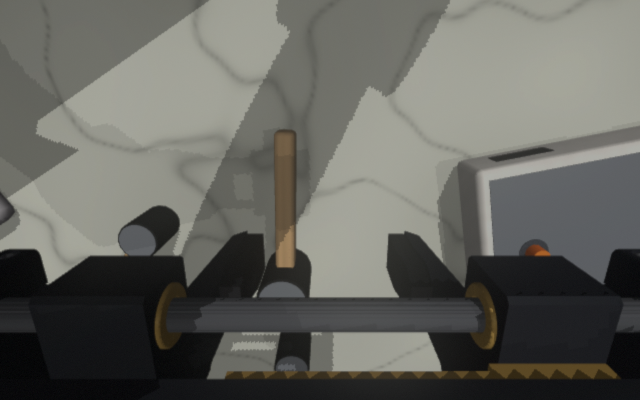

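The handle at px (286,131)-(286,265) runs parallel to the tool's x axis, and three measurements of the grip point agree within 3 mm. I move over it and descend.

step_arm(
  deltas=[
    {"offset":[-25,-20,20],"twist":[0,0,0],"fingers":60},
    {"offset":[-26,-19,25],"twist":[0,0,0],"fingers":60},
    {"offset":[0,0,35],"twist":[0,0,0],"fingers":60},
    {"offset":[0,0,35],"twist":[0,0,0],"fingers":60},
    {"offset":[0,0,30],"twist":[0,0,0],"fingers":60},
    {"offset":[0,0,16],"twist":[0,0,0],"fingers":60},
    {"offset":[0,0,0],"twist":[0,0,0],"fingers":60},
    {"offset":[0,0,0],"twist":[0,0,0],"fingers":60},
  ],
)

```text
clock: 3.98
ee_pos: [0.4849, -0.3073, 0.0133]
orientation: [[-0.977, 0.214, -0.001], [0.214, 0.977, 0.001], [0.001, 0.001, -1.0]]
wrist_force: [-0.5, -0.7, -0.4]
finger_gap: 0.06
```

```bash
python3 w.py w3 mallet mallet_grip pin_top; python3 -c "
from h import *
print(get_state()['orientation'])"
```

```text
mallet 0.87 [320.1 326. ] [ 0.538  -0.3223  0.    ]
mallet 0.79 [ 74.6 245.7] [ 0.461  -0.4377 -0.    ]
mallet_grip 0.93 [330.6 261.6] [ 0.4818 -0.3046  0.032 ]
3.9833 [ 0.4849 -0.3073  0.0133] [-0.4653 -0.6913 -0.3546] (array([[ 0.2151,  0.9352,  0.2813],
       [ 0.9766, -0.2059, -0.0622],
       [-0.0003,  0.2881, -0.9576]]), array([ 0.4133, -0.2917,  0.1586]))
[[-9.76497462e-01  2.15510879e-01  2.78693745e-03]
 [ 2.15508427e-01  9.76501297e-01 -1.15568192e-03]
 [-2.97051006e-03 -5.27911954e-04 -9.99995449e-01]]
```

step_arm(
  deltas=[
    {"offset":[0,0,0],"twist":[0,0,0],"fingers":30},
    {"offset":[0,0,0],"twist":[0,0,0],"fingers":20},
    {"offset":[0,0,0],"twist":[0,0,0],"fingers":5},
    {"offset":[0,0,0],"twist":[0,0,0],"fingers":5},
    {"offset":[0,0,0],"twist":[0,0,0],"fingers":5},
    {"offset":[0,0,0],"twist":[0,0,0],"fingers":5},
  ],
  squeeze=55,
)

```text
clock: 4.68
ee_pos: [0.4843, -0.3085, 0.0138]
orientation: [[-0.976, 0.216, 0.0], [0.216, 0.976, -0.0], [-0.0, 0.0, -1.0]]
wrist_force: [-0.8, 0.1, 0.8]
finger_gap: 0.0222
```

step_arm(
  deltas=[
    {"offset":[0,0,-10],"twist":[0,0,0],"fingers":5},
    {"offset":[0,0,-20],"twist":[0,0,0],"fingers":5},
    {"offset":[0,0,-30],"twist":[0,0,0],"fingers":5},
    {"offset":[0,0,-30],"twist":[0,0,0],"fingers":5},
    {"offset":[0,0,-10],"twist":[0,0,0],"fingers":5},
    {"offset":[0,0,0],"twist":[0,0,0],"fingers":5},
  ],
)

```text
clock: 5.18
ee_pos: [0.4857, -0.3091, 0.1164]
orientation: [[-0.976, 0.216, 0.005], [0.216, 0.976, -0.002], [-0.005, -0.001, -1.0]]
wrist_force: [-0.4, 0.1, -1.9]
finger_gap: 0.0173
```

```bash
python3 - <<'E'
from w import *
st,p=look(['mallet','mallet_grip','pin_top'],'w4',dict(mallet=.1,mallet_grip=.132))
print(st['ee_pos'],st['wrist_force'],st['torque'],st['finger_gap'])
E
```

```text
mallet 0.86 [326.4 322. ] [ 0.5396 -0.3208  0.1   ]
mallet 0.68 [170.6 189.8] [ 0.4441 -0.381   0.1   ]
mallet_grip 0.76 [323.4 258.2] [ 0.4819 -0.3094  0.132 ]
mallet_grip 0.63 [125.4 236.9] [ 0.4537 -0.3899  0.132 ]
[ 0.4857 -0.3091  0.1164] [-0.4423  0.1299 -1.8789] [ 0.0725  0.0289 -0.0283] 0.017299576883270208
```

step_arm(
  deltas=[
    {"offset":[5,25,0],"twist":[0,0,0],"fingers":5},
    {"offset":[8,37,0],"twist":[0,0,0],"fingers":5},
    {"offset":[8,37,0],"twist":[0,0,0],"fingers":5},
    {"offset":[8,37,0],"twist":[0,0,0],"fingers":5},
    {"offset":[7,37,0],"twist":[0,0,0],"fingers":5},
    {"offset":[7,33,0],"twist":[0,0,0],"fingers":5},
    {"offset":[0,20,0],"twist":[0,0,0],"fingers":5},
    {"offset":[0,0,0],"twist":[0,0,0],"fingers":5},
  ],
)

```text
clock: 6.05
ee_pos: [0.4917, -0.0715, 0.1129]
orientation: [[-0.979, 0.206, 0.0], [0.206, 0.979, 0.005], [0.001, 0.005, -1.0]]
wrist_force: [0.6, 0.4, -1.8]
finger_gap: 0.0178
```

```bash
python3 - <<'E'
from w import *
st,p=look(['mallet','mallet_grip','pin_top'],'w5',dict(mallet=.1,mallet_grip=.132))
print(st['ee_pos'],st['wrist_force'],st['torque'],st['finger_gap'])
from h import *
for n in ['scene','side']:
    q=snapshot(n); 
    for l,z in [('pin_top',.064),('mallet',.1),('shaft_tip',.07)]:
        for r in spot_point(q,l)[:3]: print(n,l,np.round(r['score'],2),np.round(r['xy'],1),at_z(q,r['xy'],z))
    a=proj(q,[.547,-.091,.064]).astype(int); print(a)
    c=q['img'][max(0,a[1]-60):a[1]+60,a[0]-80:a[0]+80]; cv2.imwrite(f'pics/{n}5.png',cv2.resize(c,(400,300),interpolation=cv2.INTER_CUBIC))
cv2.imwrite('pics/c5.png',np.vstack([np.hstack([cv2.imread('pics/scene5.png'),cv2.imread('pics/side5.png')]),cv2.resize(p['img'],(800,500))[200:]]))
E
```

```text
mallet 0.82 [325.8 324.6] [ 0.5443 -0.0826  0.1   ]
mallet 0.6 [ 86.5 373.5] [ 0.5482 -0.2294  0.1   ]
mallet_grip 0.87 [326.2 258.5] [ 0.4865 -0.0704  0.132 ]
[ 0.4917 -0.0715  0.1129] [ 0.6428  0.4354 -1.8428] [ 0.0764 -0.006  -0.0449] 0.017772943694551263
scene pin_top 0.54 [352.1 196.3] [ 0.5376 -0.0866  0.064 ]
scene mallet 0.96 [349.4 184. ] [ 0.5409 -0.0959  0.1   ]
scene mallet 0.61 [283.2 174. ] [ 0.6688 -0.2214  0.1   ]
scene mallet 0.59 [315.3 142.1] [ 0.5227 -0.3117  0.1   ]
scene shaft_tip 0.62 [378.4 222.4] [0.539  0.0336 0.07  ]
scene shaft_tip 0.51 [361.9 230.1] [0.5876 0.0353 0.07  ]
[348 196]
side pin_top 0.42 [280.7 216.8] [0.7177 0.0242 0.064 ]
side pin_top 0.39 [355.2 208.9] [ 0.5517 -0.1078  0.064 ]
side mallet 0.85 [358.8 201.4] [ 0.5382 -0.0941  0.1   ]
side mallet 0.63 [359.4 184.2] [ 0.5722 -0.1869  0.1   ]
side mallet 0.59 [417.5 185.8] [ 0.416  -0.2584  0.1   ]
side shaft_tip 0.51 [334.6 236.9] [0.546 0.049 0.07 ]
[354 212]
```

View pics/c5.png

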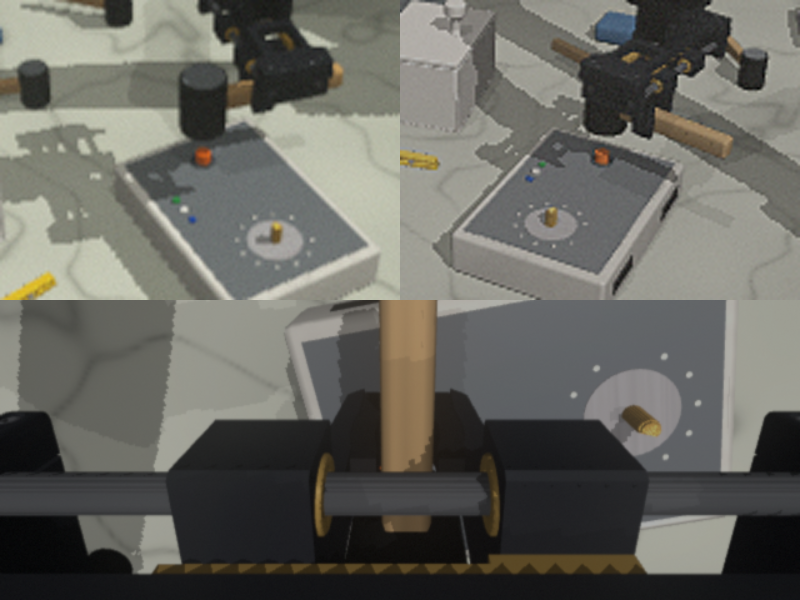

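The mallet head hangs over the orange pin: scene crop (203,100) against the pin at (203,157). I descend onto it slowly.

step_arm(
  deltas=[
    {"offset":[-4,-3,15],"twist":[0,0,0],"fingers":5},
    {"offset":[0,0,12],"twist":[0,0,0],"fingers":5},
    {"offset":[0,0,4],"twist":[0,0,0],"fingers":5},
    {"offset":[0,0,0],"twist":[0,0,0],"fingers":5},
  ],
  squeeze=60,
)

```text
clock: 6.98
ee_pos: [0.4936, -0.0823, 0.082]
orientation: [[-0.977, 0.215, -0.002], [0.215, 0.977, -0.0], [0.002, -0.0, -1.0]]
wrist_force: [-0.4, 0.8, -2.6]
finger_gap: 0.0173
```

step_arm(
  deltas=[
    {"offset":[0,0,3],"twist":[0,0,0],"fingers":5},
    {"offset":[0,0,3],"twist":[0,0,0],"fingers":5},
    {"offset":[0,0,3],"twist":[0,0,0],"fingers":5},
    {"offset":[0,0,0],"twist":[0,0,0],"fingers":5},
  ],
)

```text
clock: 7.32
ee_pos: [0.4943, -0.0822, 0.0739]
orientation: [[-0.977, 0.215, 0.0], [0.215, 0.977, -0.0], [-0.0, 0.0, -1.0]]
wrist_force: [-1.6, -0.1, 2.3]
finger_gap: 0.0173
```

step_arm(
  deltas=[
    {"offset":[0,0,3],"twist":[0,0,0],"fingers":5},
    {"offset":[0,0,2],"twist":[0,0,0],"fingers":5},
    {"offset":[0,0,0],"twist":[0,0,0],"fingers":5},
  ],
)

```text
clock: 7.57
ee_pos: [0.4932, -0.0822, 0.0694]
orientation: [[-0.977, 0.215, -0.001], [0.215, 0.977, -0.001], [0.001, -0.001, -1.0]]
wrist_force: [-5.5, 0.9, 13.9]
finger_gap: 0.0173
```

step_arm(
  deltas=[
    {"offset":[0,0,2],"twist":[0,0,0],"fingers":5},
    {"offset":[0,0,0],"twist":[0,0,0],"fingers":5},
  ],
)

```text
clock: 7.73
ee_pos: [0.4925, -0.0822, 0.0675]
orientation: [[-0.977, 0.215, -0.002], [0.215, 0.977, -0.001], [0.002, -0.001, -1.0]]
wrist_force: [-7.6, 0.4, 15.7]
finger_gap: 0.0176
```

step_arm(
  deltas=[
    {"offset":[0,0,-15],"twist":[0,0,0],"fingers":5},
    {"offset":[0,0,-30],"twist":[0,0,0],"fingers":5},
    {"offset":[8,-30,0],"twist":[0,0,0],"fingers":5},
    {"offset":[8,-30,0],"twist":[0,0,0],"fingers":5},
    {"offset":[0,0,0],"twist":[0,0,0],"fingers":5},
  ],
)

```text
clock: 8.15
ee_pos: [0.4614, -0.1447, 0.1114]
orientation: [[-0.975, 0.224, -0.006], [0.224, 0.975, -0.006], [0.004, -0.007, -1.0]]
wrist_force: [-0.9, -1.1, -2.4]
finger_gap: 0.0172
```

```bash
python3 - <<'E'
from h import *
for n in ['scene','side']:
    q=snapshot(n)
    a=proj(q,[.547,-.091,.064]).astype(int)
    print(n,proj(q,[.548,-.090,.064]),proj(q,[.548,-.090,.054]),proj(q,[.548,-.090,.05]),[(r['xy'],r['score']) for r in spot_point(q,'pin_top')[:2]])
    c=q['img'][a[1]-30:a[1]+30,a[0]-40:a[0]+40]; cv2.imwrite(f'pics/{n}6.png',cv2.resize(c,(400,300),interpolation=cv2.INTER_CUBIC))
a,b=[cv2.imread(f'pics/{n}6.png') for n in ('scene','side')]
o=[]
for n in ('scene','side'):
    im=cv2.imread(f'pics/{n}0.png'); a0=(348,196) if n=='scene' else (354,212)
    o.append(cv2.resize(im[a0[1]-30:a0[1]+30,a0[0]-40:a0[0]+40],(400,300),interpolation=cv2.INTER_CUBIC))
cv2.imwrite('pics/c6.png',np.vstack([np.hstack([a,b]),np.hstack(o)]))
E
```

```text
scene [348.00329493 196.8884615 ] [347.93256197 199.79398521] [347.90450208 200.94661131] [([378.4, 224.7], 0.71), ([352.7, 200.8], 0.43)]
side [354.10495311 212.24702203] [353.8798643  215.24403298] [353.7903971 216.4352703] [([295.4, 332.7], 0.56), ([366.0, 166.8], 0.46)]
```

View pics/c6.png

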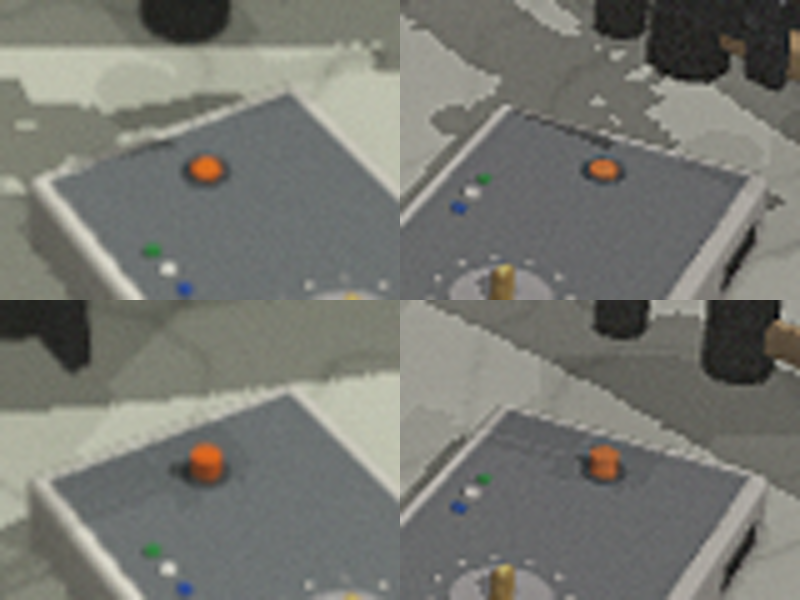

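Top row is now, bottom row is the start. The pin's cap at scene crop (206,168) has sunk to a thin disc just above the panel. The force went to 18 N against the pin's 6 N, so it has bottomed. Now I return the mallet to its old spot.

step_arm(
  deltas=[
    {"offset":[-11,-30,0],"twist":[0,0,0],"fingers":5},
    {"offset":[-13,-36,0],"twist":[0,0,0],"fingers":5},
    {"offset":[-13,-36,20],"twist":[0,0,0],"fingers":5},
    {"offset":[-13,-35,25],"twist":[0,0,0],"fingers":5},
    {"offset":[-7,-17,20],"twist":[0,0,0],"fingers":5},
    {"offset":[0,0,15],"twist":[0,0,0],"fingers":5},
    {"offset":[0,0,0],"twist":[0,0,0],"fingers":5},
    {"offset":[0,0,6],"twist":[0,0,0],"fingers":5},
  ],
)

```text
clock: 9.02
ee_pos: [0.4888, -0.2944, 0.0282]
orientation: [[-0.977, 0.214, 0.001], [0.214, 0.977, 0.002], [-0.001, 0.002, -1.0]]
wrist_force: [0.2, 1.6, -1.9]
finger_gap: 0.0176
```

step_arm(
  deltas=[
    {"offset":[0,0,4],"twist":[0,0,0],"fingers":5},
    {"offset":[0,0,2],"twist":[0,0,0],"fingers":5},
    {"offset":[0,0,2],"twist":[0,0,0],"fingers":5},
    {"offset":[0,0,0],"twist":[0,0,0],"fingers":5},
  ],
)

```text
clock: 9.35
ee_pos: [0.488, -0.2955, 0.0206]
orientation: [[-0.977, 0.214, 0.0], [0.214, 0.977, -0.0], [-0.0, 0.0, -1.0]]
wrist_force: [0.1, 0.7, -1.8]
finger_gap: 0.0178
```

step_arm(
  deltas=[
    {"offset":[0,0,3],"twist":[0,0,0],"fingers":5},
    {"offset":[0,0,2],"twist":[0,0,0],"fingers":5},
    {"offset":[0,0,0],"twist":[0,0,0],"fingers":5},
  ],
)

```text
clock: 9.6
ee_pos: [0.4878, -0.2961, 0.0156]
orientation: [[-0.977, 0.215, 0.0], [0.215, 0.977, -0.0], [-0.001, -0.0, -1.0]]
wrist_force: [-0.9, -0.1, 2.6]
finger_gap: 0.0172
```

step_arm(
  deltas=[
    {"offset":[0,0,1],"twist":[0,0,0],"fingers":5},
    {"offset":[0,0,0],"twist":[0,0,0],"fingers":5},
  ],
)

```text
clock: 9.77
ee_pos: [0.4877, -0.2961, 0.0152]
orientation: [[-0.977, 0.215, 0.0], [0.215, 0.977, -0.001], [-0.001, -0.0, -1.0]]
wrist_force: [-3.5, 1.4, 8.3]
finger_gap: 0.0173
```

step_arm(
  deltas=[
    {"offset":[0,0,0],"twist":[0,0,0],"fingers":24},
    {"offset":[0,0,0],"twist":[0,0,0],"fingers":40},
    {"offset":[0,0,0],"twist":[0,0,0],"fingers":50},
    {"offset":[0,0,0],"twist":[0,0,0],"fingers":50},
    {"offset":[0,0,0],"twist":[0,0,0],"fingers":50},
    {"offset":[0,0,-10],"twist":[0,0,0],"fingers":50},
    {"offset":[0,0,-35],"twist":[0,0,0],"fingers":50},
    {"offset":[0,0,-41],"twist":[0,0,0],"fingers":50},
  ],
  squeeze=40,
)

```text
clock: 10.43
ee_pos: [0.4859, -0.2952, 0.0997]
orientation: [[-0.977, 0.215, -0.005], [0.215, 0.977, 0.002], [0.005, 0.001, -1.0]]
wrist_force: [1.5, -0.9, 0.5]
finger_gap: 0.0502
```

step_arm(
  deltas=[
    {"offset":[0,0,-41],"twist":[0,0,0],"fingers":50},
    {"offset":[8,38,-41],"twist":[0,0,0],"fingers":50},
    {"offset":[8,38,-30],"twist":[0,0,0],"fingers":50},
    {"offset":[8,38,0],"twist":[0,0,0],"fingers":50},
    {"offset":[8,38,0],"twist":[0,0,0],"fingers":50},
    {"offset":[8,38,0],"twist":[0,0,0],"fingers":50},
    {"offset":[8,38,0],"twist":[0,0,0],"fingers":50},
    {"offset":[8,38,0],"twist":[0,0,0],"fingers":50},
  ],
)

```text
clock: 11.1
ee_pos: [0.4897, -0.0387, 0.1978]
orientation: [[-0.976, 0.216, 0.001], [0.216, 0.976, -0.0], [-0.001, -0.0, -1.0]]
wrist_force: [0.8, -0.8, -0.1]
finger_gap: 0.0498
```

```bash
python3 - <<'E'
from w import *
st,p=look(['pin_top','shaft_tip','console','knob','knob_pointer','tray'],'w7')
print(st['ee_pos'],st['joint_pos'],st['wrist_force'])
o=[]
for n in ['scene','side']:
    q=snapshot(n); 
    for l,z in [('mallet',0),('knob',.005),('knob_pointer',.047),('tray',0)]:
        for r in spot_point(q,l)[:3]: print(n,l,np.round(r['score'],2),np.round(r['xy'],1),at_z(q,r['xy'],z))
    a=proj(q,[.52,-.31,.03]).astype(int); o.append(cv2.resize(q['img'][a[1]-40:a[1]+40,a[0]-53:a[0]+53],(400,300),interpolation=cv2.INTER_CUBIC))
cv2.imwrite('pics/c7.png',np.vstack([np.hstack(o),p['img'][0:300,:].repeat(1,0)[:, :640] if 0 else cv2.resize(p['img'],(800,500))[:300]]))
E
```

```text
pin_top 0.54 [288.7 242. ] [ 0.5413 -0.0852  0.064 ]
shaft_tip 0.58 [430.5 223.9] [0.5488 0.0436 0.07  ]
console 0.65 [357.4 210.5] [ 0.549  -0.0161  0.    ]
[ 0.4897 -0.0387  0.1978] [ 20.0372  36.1536 -33.3713 114.2454  31.348   38.6366  44.1423] [ 0.7684 -0.8094 -0.0993]
scene mallet 0.89 [310.7 172.1] [ 0.5434 -0.3097  0.    ]
scene mallet 0.77 [314.6 140.5] [ 0.4495 -0.4575  0.    ]
scene mallet 0.71 [281.8 176.9] [ 0.6294 -0.3334  0.    ]
scene knob 0.64 [458.6 318.8] [0.5197 0.3057 0.005 ]
scene knob 0.49 [276.9 255. ] [ 0.7751 -0.0513  0.005 ]
scene knob 0.23 [455.8 331.2] [0.5451 0.325  0.005 ]
scene knob_pointer 0.84 [452.8 314.3] [0.5486 0.309  0.047 ]
scene knob_pointer 0.15 [352.1 195.7] [ 0.5252 -0.1053  0.047 ]
scene tray 0.96 [456.6 332. ] [0.542  0.3253 0.    ]
side mallet 0.81 [380.1 194.8] [ 0.5442 -0.3247  0.    ]
side mallet 0.57 [414.3 186.4] [ 0.4575 -0.4352  0.    ]
side mallet 0.52 [357.9 187.7] [ 0.6273 -0.3353  0.    ]
side knob 0.88 [293.6 331.9] [0.5199 0.3117 0.005 ]
side knob_pointer 0.62 [283.7 314.1] [0.5421 0.3121 0.047 ]
side knob_pointer 0.58 [379.2 195.8] [ 0.5228 -0.2383  0.047 ]
```

View pics/c7.png

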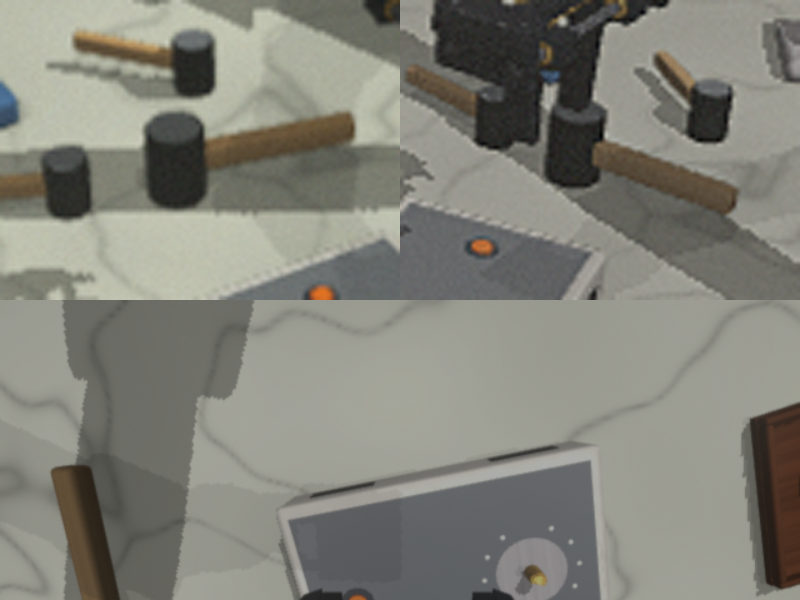

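The mallet stands upright on the counter (scene crop 175,160) and the pin is a flat disc (320,293). Now a close look at the shaft for its flat.

step_arm(
  deltas=[
    {"offset":[-20,25,20],"twist":[0,0,0],"fingers":50},
    {"offset":[-25,30,30],"twist":[0,0,0],"fingers":50},
    {"offset":[-20,30,30],"twist":[0,0,0],"fingers":50},
    {"offset":[-5,9,8],"twist":[0,0,0],"fingers":50},
    {"offset":[0,0,0],"twist":[0,0,0],"fingers":50},
    {"offset":[0,0,0],"twist":[0,0,0],"fingers":50},
  ],
)

```text
clock: 12.45
ee_pos: [0.5702, 0.0298, 0.1167]
orientation: [[-0.977, 0.215, -0.002], [0.215, 0.977, -0.001], [0.002, -0.001, -1.0]]
wrist_force: [-0.6, -0.8, 0.6]
finger_gap: 0.0498
```

```bash
python3 - <<'E'
from w import *
st,p=look(['shaft_tip','console'],'w8')
print(st['ee_pos'],p['intrinsics'])
a=proj(p,[.549,.045,.07],st).astype(int); print(a)
np.save('w8.npy',np.array([st['ee_pos'],*st['orientation']]))
c=p['img'][max(a[1]-75,0):a[1]+75,a[0]-75:a[0]+75]
cv2.imwrite('pics/c8.png',np.hstack([cv2.resize(c[25:125,25:125],(600,600),interpolation=cv2.INTER_CUBIC)]))
E
```

```text
shaft_tip 0.57 [342.  176.1] [0.5481 0.0445 0.07  ]
console 0.62 [267.5 173.1] [ 0.5506 -0.0146  0.    ]
[0.5702 0.0298 0.1167] [[330.8082   0.     325.3598]
 [  0.     330.8082 190.7284]
 [  0.       0.       1.    ]]
[343 177]
```

View pics/c8.png

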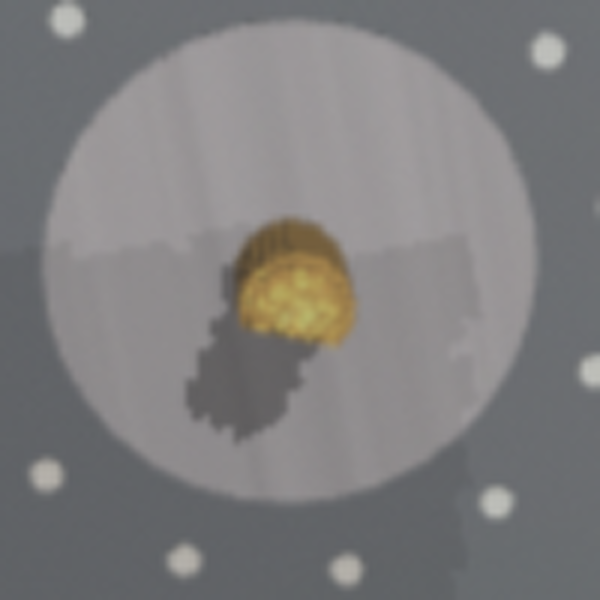

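The shaft's flat is at the lower edge in the image, from about (245,328) to (338,348), so it faces roughly +x with negative yaw. I measure it by rectifying to the plane of the tip.

```bash
cat > flat.py <<'E'
from w import *
D=np.load('w8.npy'); st=dict(ee_pos=D[0],orientation=D[1:])
p=snapshot('wrist'); p['img']=cv2.imread('pics/w8.png')
# rectify to z=.07: 10 px/mm; columns = world -y? use columns=+x*, rows=-y
c=np.array([.5485,.045]); S=15
g=[(-.02,-.02),(.02,-.02),(.02,.02),(-.02,.02)]
src=np.float32([proj(p,[c[0]+a,c[1]+b,.07],st) for a,b in g]); dst=np.float32([((a+.02)*1000*S,(.02-b)*1000*S) for a,b in g])
w=cv2.warpPerspective(p['img'],cv2.getPerspectiveTransform(src,dst),(40*S,40*S),flags=cv2.INTER_CUBIC)
h=cv2.cvtColor(w,cv2.COLOR_BGR2HSV)
print('c',h[300,300])
m=((h[...,1]>90)&(h[...,0]>10)&(h[...,0]<35)).astype(np.uint8)
m=cv2.morphologyEx(m,cv2.MORPH_OPEN,np.ones((9,9)))
n,l,s,ce=cv2.connectedComponentsWithStats(m); k=1+s[1:,4].argmax(); m=(l==k).astype(np.uint8)
cnt=max(cv2.findContours(m,0,cv2.CHAIN_APPROX_NONE)[0],key=len)[:,0].astype(float)
P=np.c_[cnt[:,0]/S-20,20-cnt[:,1]/S]  # mm rel c
best=[]
for th in np.arange(-80,40,1.):
    u=np.array([np.cos(np.radians(th)),np.sin(np.radians(th))]); d=P@u; best.append((np.sum(d>d.max()-.4),th,d.max()))
print(sorted(best)[-8:]); print(P.min(0),P.max(0))
for th in (0,):pass
cv2.drawContours(w,[cnt.astype(np.int32)],-1,(255,0,0),1); cv2.imwrite('pics/c9.png',w)
# console edges yaw
E
python3 flat.py
```

```text
c [ 24 123 176]
[(np.int64(100), np.float64(-28.0), np.float64(4.17958224353295)), (np.int64(110), np.float64(-27.0), np.float64(4.113629245392457)), (np.int64(119), np.float64(-21.0), np.float64(4.037296125131575)), (np.int64(130), np.float64(-26.0), np.float64(4.0552438970226)), (np.int64(131), np.float64(-22.0), np.float64(4.005931991940414)), (np.int64(135), np.float64(-25.0), np.float64(4.002413072193972)), (np.int64(135), np.float64(-23.0), np.float64(3.9795848585289813)), (np.int64(137), np.float64(-24.0), np.float64(3.9599865745402987))]
[-7.8667 -6.4   ] [5.0667 4.8667]
```

step_arm(
  deltas=[
    {"offset":[15,30,-41],"twist":[0,0,-5],"fingers":50},
    {"offset":[20,37,-40],"twist":[0,0,-5],"fingers":50},
    {"offset":[20,37,0],"twist":[0,0,-5],"fingers":50},
    {"offset":[20,37,0],"twist":[0,0,-5],"fingers":50},
    {"offset":[20,35,0],"twist":[0,0,-5],"fingers":50},
    {"offset":[10,35,0],"twist":[0,0,0],"fingers":50},
    {"offset":[0,35,0],"twist":[0,0,0],"fingers":50},
    {"offset":[0,0,0],"twist":[0,0,0],"fingers":50},
  ],
)

```text
clock: 13.32
ee_pos: [0.4619, 0.2634, 0.1802]
orientation: [[-0.974, -0.227, 0.002], [-0.227, 0.974, 0.009], [-0.004, 0.008, -1.0]]
wrist_force: [1.7, 0.5, 0.3]
finger_gap: 0.0498
```

```bash
python3 w.py w10 knob knob_pointer tray; python3 -c "
from h import *
s=get_state();print(s['ee_pos'],s['orientation'],s['joint_pos'])"
```

```text
knob 0.93 [346.9 234.4] [0.5267 0.3023 0.005 ]
knob_pointer 0.67 [352.7 273.7] [0.5471 0.3102 0.047 ]
tray 0.81 [363.  255.1] [0.5488 0.3264 0.    ]
13.3167 [0.4619 0.2634 0.1802] [1.6768 0.4749 0.3132] (array([[-0.226 ,  0.9321,  0.2829],
       [ 0.9741,  0.2142,  0.0723],
       [ 0.0068,  0.2919, -0.9564]]), array([0.3901, 0.2451, 0.3252]))
[0.46546936 0.25293467 0.17819446] [[-9.76610302e-01 -2.15015232e-01  8.76549394e-04]
 [-2.15016572e-01  9.76608466e-01 -1.94348806e-03]
 [-4.38166023e-04 -2.08650311e-03 -9.99997727e-01]] [-11.85098039  41.08596079 -36.33214902 108.88064776  35.8302301
  41.94003885  33.31125165]
```

Shaft flat yaw is about -24°, and the tip is near (0.548,0.0445). The arm was still settling in that last knob view, so I hover over the knob and look again at rest.

step_arm(
  deltas=[
    {"offset":[-25,15,20],"twist":[0,0,0],"fingers":50},
    {"offset":[-25,15,30],"twist":[0,0,0],"fingers":50},
    {"offset":[-18,7,28],"twist":[0,0,0],"fingers":50},
    {"offset":[0,0,0],"twist":[0,0,0],"fingers":50},
    {"offset":[0,0,0],"twist":[0,0,0],"fingers":50},
    {"offset":[0,0,0],"twist":[0,0,0],"fingers":50},
  ],
)

```text
clock: 14.02
ee_pos: [0.5231, 0.304, 0.1007]
orientation: [[-0.977, -0.215, -0.0], [-0.215, 0.977, -0.001], [0.0, -0.001, -1.0]]
wrist_force: [0.5, -0.4, 0.6]
finger_gap: 0.0501
```

```bash
python3 w.py w11 knob knob_pointer tray; python3 - <<'E'
from w import *
st=get_state(); p=snapshot('wrist'); print(st['ee_pos'],st['orientation'][0])
c=np.array([.522,.305]); S=6
g=[(-.05,-.05),(.05,-.05),(.05,.05),(-.05,.05)]
src=np.float32([proj(p,[c[0]+a,c[1]+b,.047],st) for a,b in g]); dst=np.float32([((a+.05)*1000*S,(.05-b)*1000*S) for a,b in g])
w=cv2.warpPerspective(p['img'],cv2.getPerspectiveTransform(src,dst),(600,600),flags=cv2.INTER_CUBIC)
cv2.imwrite('pics/c11.png',w)
h=cv2.cvtColor(w,cv2.COLOR_BGR2HSV); m=((h[...,1]>120)&((h[...,0]<8)|(h[...,0]>172))&(h[...,2]>110))
ys,xs=np.nonzero(m); print(len(xs),c[0]+(np.median(xs)/S-50)/1000,c[1]+(50-np.median(ys)/S)/1000)
E
```

```text
knob 0.93 [328.2 198.8] [0.5282 0.3065 0.005 ]
knob_pointer 0.69 [326.6 241.5] [0.5439 0.3086 0.047 ]
tray 0.81 [345.2 223.4] [0.547  0.3246 0.    ]
14.0167 [0.5231 0.304  0.1007] [ 0.5163 -0.3883  0.5582] (array([[-0.2143,  0.9352,  0.2817],
       [ 0.9768,  0.2059,  0.0597],
       [-0.0022,  0.288 , -0.9576]]), array([0.4514, 0.288 , 0.246 ]))
[0.5233 0.3054 0.1017] [-0.9762 -0.2169  0.0018]
2482 0.5355 0.30883333333333335
```

View pics/c11.png

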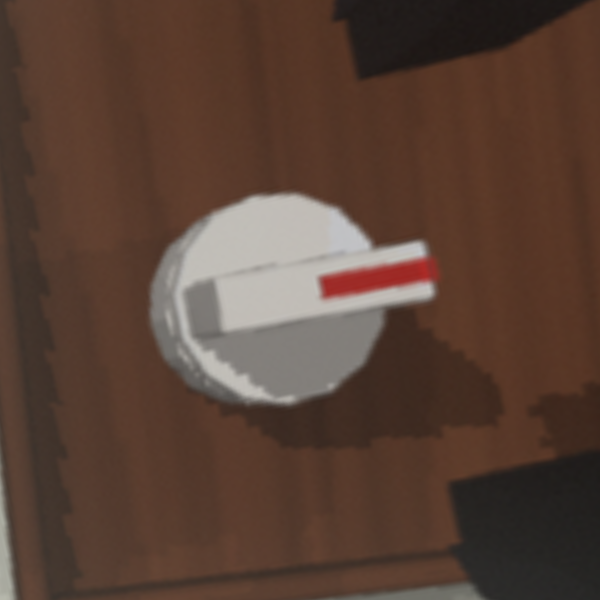

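The knob's bar runs from (219,305) to (429,270), 36 mm as it should be. Its yaw is +9.6° with the stripe to +x, and its axis is at (0.526,0.307). Now the grasp.

step_arm(
  deltas=[
    {"offset":[-3,1,20],"twist":[0,0,2.9],"fingers":40},
    {"offset":[0,0,30],"twist":[0,0,0],"fingers":40},
    {"offset":[0,0,18],"twist":[0,0,0],"fingers":40},
    {"offset":[0,0,5],"twist":[0,0,0],"fingers":40},
    {"offset":[0,0,0],"twist":[0,0,0],"fingers":40},
    {"offset":[0,0,0],"twist":[0,0,0],"fingers":30},
  ],
  squeeze=40,
)

```text
clock: 14.77
ee_pos: [0.5259, 0.308, 0.028]
orientation: [[-0.986, -0.168, 0.001], [-0.168, 0.986, 0.001], [-0.001, 0.001, -1.0]]
wrist_force: [0.2, -0.9, 0.5]
finger_gap: 0.0353
```

step_arm(
  deltas=[
    {"offset":[0,0,0],"twist":[0,0,0],"fingers":15},
    {"offset":[0,0,0],"twist":[0,0,0],"fingers":2},
    {"offset":[0,0,0],"twist":[0,0,0],"fingers":2},
    {"offset":[0,0,0],"twist":[0,0,0],"fingers":2},
    {"offset":[0,0,0],"twist":[0,0,0],"fingers":2},
    {"offset":[0,0,0],"twist":[0,0,0],"fingers":2},
    {"offset":[0,0,0],"twist":[0,0,0],"fingers":2},
  ],
)

```text
clock: 15.35
ee_pos: [0.5261, 0.3076, 0.0275]
orientation: [[-0.986, -0.168, 0.001], [-0.168, 0.986, 0.0], [-0.001, -0.0, -1.0]]
wrist_force: [-0.3, -0.8, 4.8]
finger_gap: 0.0094
```

step_arm(
  deltas=[
    {"offset":[0,0,-10],"twist":[0,0,0],"fingers":2},
    {"offset":[0,0,-30],"twist":[0,0,0],"fingers":2},
    {"offset":[0,0,-35],"twist":[0,0,6.7],"fingers":2},
    {"offset":[0,0,-35],"twist":[0,0,6.7],"fingers":2},
    {"offset":[0,0,0],"twist":[0,0,6.7],"fingers":2},
    {"offset":[0,0,0],"twist":[0,0,6.7],"fingers":2},
    {"offset":[0,0,0],"twist":[0,0,6.8],"fingers":2},
    {"offset":[0,0,0],"twist":[0,0,0],"fingers":2},
  ],
)

```text
clock: 16.02
ee_pos: [0.5255, 0.3077, 0.1378]
orientation: [[-0.913, 0.408, 0.001], [0.408, 0.913, 0.0], [-0.0, 0.0, -1.0]]
wrist_force: [-0.2, 0.5, -0.2]
finger_gap: 0.0098
```

```bash
python3 - <<'E'
from w import *
from goal import delta
st=get_state(); print(st['ee_pos'],st['orientation'],st['finger_gap'],delta([.548,.0445,.1375]),st['wrist_force'])
# shaft axis: refine from w8 contour
exec(open('flat.py').read().split("# console")[0].replace("print('c',h[300,300])",""))
u=np.radians(-24); U=np.array([np.cos(u),np.sin(u)]);V=np.array([-np.sin(u),np.cos(u)])
print((P@U).min(),(P@U).max(),(P@V).min(),(P@V).max())
sel=P[(P@U)>-1]; print('lat',(sel@V).min(),(sel@V).max())
E
```

```text
[0.5255 0.3077 0.1378] [[-0.9129  0.4082  0.0005]
 [ 0.4082  0.9129  0.0001]
 [-0.0005  0.0003 -1.    ]] 0.009813654822505392 [-128.  -231.1    0.3] [-0.1658  0.5243 -0.2475]
[(np.int64(99), np.float64(-28.0), np.float64(4.1445511038330345)), (np.int64(110), np.float64(-27.0), np.float64(4.082231580390439)), (np.int64(118), np.float64(-21.0), np.float64(4.027861230322328)), (np.int64(131), np.float64(-26.0), np.float64(4.027489270751396)), (np.int64(132), np.float64(-22.0), np.float64(3.982202569575752)), (np.int64(136), np.float64(-25.0), np.float64(3.9783099389816092)), (np.int64(138), np.float64(-24.0), np.float64(3.938682548819736)), (np.int64(138), np.float64(-23.0), np.float64(3.9610458456657955))]
[-7.8 -6.2] [5.1333 5.0667]
-7.47148818217858 3.938682548819736 -6.506720218778045 5.564769393508031
lat -6.343165833932816 5.564769393508031
```

View pics/c9.png

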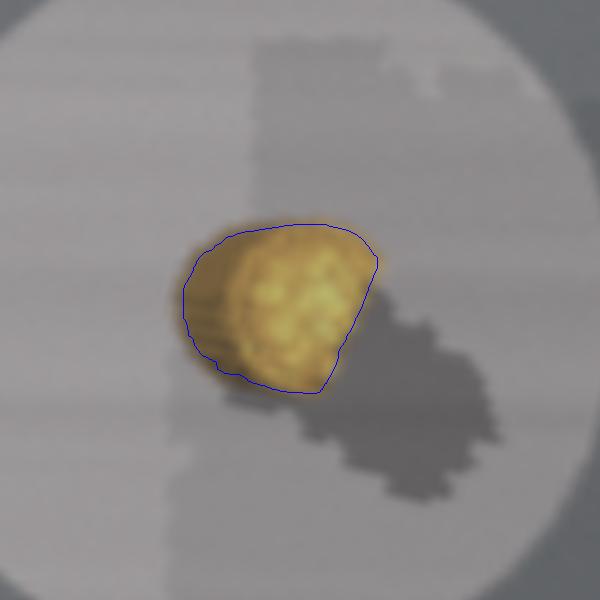

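The flat edge from (377,268) to (322,390) confirms -24.3°, and the axis is at (0.5487,0.0447). I move the knob over the shaft.

step_arm(
  deltas=[
    {"offset":[-14,-25,0],"twist":[0,0,0],"fingers":2},
    {"offset":[-20,-36,0],"twist":[0,0,0],"fingers":2},
    {"offset":[-20,-36,0],"twist":[0,0,0],"fingers":2},
    {"offset":[-20,-36,0],"twist":[0,0,0],"fingers":2},
    {"offset":[-20,-36,0],"twist":[0,0,0],"fingers":2},
    {"offset":[-20,-36,0],"twist":[0,0,0],"fingers":2},
    {"offset":[-14.5,-26,0],"twist":[0,0,0],"fingers":2},
    {"offset":[0,0,0],"twist":[0,0,0],"fingers":2},
  ],
)

```text
clock: 16.73
ee_pos: [0.5492, 0.0341, 0.1362]
orientation: [[-0.911, 0.413, -0.002], [0.413, 0.911, -0.007], [-0.001, -0.008, -1.0]]
wrist_force: [-0.3, -0.1, -0.8]
finger_gap: 0.0099
```

step_arm(
  deltas=[
    {"offset":[0,0,15],"twist":[0,0,0],"fingers":2},
    {"offset":[0,0,10],"twist":[0,0,0],"fingers":2},
    {"offset":[0,0,0],"twist":[0,0,0],"fingers":2},
    {"offset":[0,0,0],"twist":[0,0,0],"fingers":2},
  ],
)

```text
clock: 17.07
ee_pos: [0.5488, 0.045, 0.1115]
orientation: [[-0.915, 0.403, -0.002], [0.403, 0.915, 0.0], [0.002, -0.001, -1.0]]
wrist_force: [-0.7, -0.0, -1.2]
finger_gap: 0.0097
```

```bash
python3 - <<'E'
from w import *
from goal import delta
st,p=look(['knob','knob_pointer'],'w12',dict(knob=.0895,knob_pointer=.1315))
u=np.radians(-24.2)
print(st['ee_pos'],st['orientation'][0],delta([.5487,.0447,.1]),'exp pointer',proj(p,[st['ee_pos'][0]+.018*np.cos(u),st['ee_pos'][1]+.018*np.sin(u),st['ee_pos'][2]+.0195],st))
o=[]
for n in ['scene','side']:
    q=snapshot(n); a=proj(q,[.5487,.0447,.08]).astype(int); print(n,a,[(np.round(r['xy'],1),round(r['score'],2)) for r in spot_point(q,'shaft_tip')[:2]+spot_point(q,'knob')[:2]],proj(q,[.5487,.0447,.07]),proj(q,[*st['ee_pos'][:2],st['ee_pos'][2]-.0225]))
    o.append(cv2.resize(q['img'][a[1]-30:a[1]+30,a[0]-40:a[0]+40],(400,300),interpolation=cv2.INTER_CUBIC))
cv2.imwrite('pics/c12.png',np.vstack([np.hstack(o),cv2.resize(p['img'][150:270,160:480],(800,300))]))
E
```

```text
knob 0.8 [323.5 231.6] [0.5487 0.0439 0.0895]
knob_pointer 0.8 [324.9 304.8] [0.5642 0.038  0.1315]
[0.5488 0.045  0.1115] [-0.915   0.4034 -0.0018] [ 0.7 -0.7 12.4] exp pointer [325.1285 306.039 ]
scene [378 223] [(array([378.8, 226.1]), 0.39), (array([380.3, 217.6]), 0.46)] [377.7373 226.6208] [378.3151 220.9513]
side [334 232] [(array([335.9, 236.9]), 0.42), (array([334.1, 229. ]), 0.58)] [334.3335 235.7112] [334.5525 229.6352]
```

View pics/c12.png

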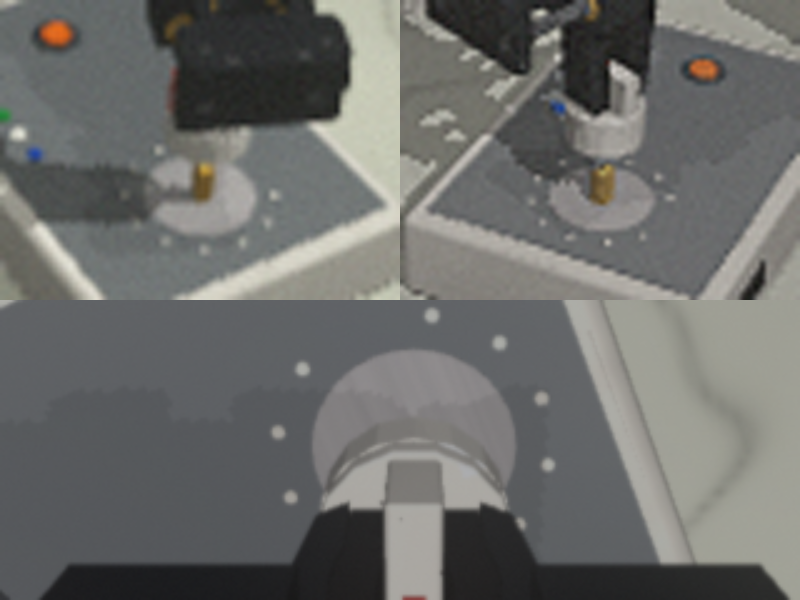

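The knob hangs centred over the shaft in both outside views: scene crop (205,140) over the tip at (204,170). The predicted pointer pixel agrees within 1 px, so I lower it.

step_arm(
  deltas=[
    {"offset":[0,0,10],"twist":[0,0,0],"fingers":2},
    {"offset":[0,0,5],"twist":[0,0,0],"fingers":2},
    {"offset":[0,0,3],"twist":[0,0,0],"fingers":2},
    {"offset":[0,0,3],"twist":[0,0,0],"fingers":2},
    {"offset":[0,0,0],"twist":[0,0,0],"fingers":2},
  ],
)

```text
clock: 17.93
ee_pos: [0.549, 0.0442, 0.0902]
orientation: [[-0.914, 0.406, -0.001], [0.406, 0.914, -0.0], [0.001, -0.001, -1.0]]
wrist_force: [-0.7, 0.4, -1.1]
finger_gap: 0.0096
```

step_arm(
  deltas=[
    {"offset":[0,0,2],"twist":[0,0,0],"fingers":2},
    {"offset":[0,0,2],"twist":[0,0,0],"fingers":2},
    {"offset":[0,0,0],"twist":[0,0,0],"fingers":2},
  ],
)

```text
clock: 18.18
ee_pos: [0.5493, 0.0442, 0.0868]
orientation: [[-0.914, 0.406, -0.0], [0.406, 0.914, -0.0], [0.0, -0.0, -1.0]]
wrist_force: [-0.2, -0.3, -0.7]
finger_gap: 0.0095
```

Already about 5 mm past the tip with no force, so the D has entered. I continue down.

step_arm(
  deltas=[
    {"offset":[0,0,3],"twist":[0,0,0],"fingers":2},
    {"offset":[0,0,3],"twist":[0,0,0],"fingers":2},
    {"offset":[0,0,2],"twist":[0,0,0],"fingers":2},
    {"offset":[0,0,0],"twist":[0,0,0],"fingers":2},
  ],
)

```text
clock: 18.52
ee_pos: [0.5491, 0.0442, 0.0785]
orientation: [[-0.914, 0.406, -0.001], [0.406, 0.914, -0.0], [0.001, -0.0, -1.0]]
wrist_force: [-0.5, -0.6, 0.1]
finger_gap: 0.0098
```

step_arm(
  deltas=[
    {"offset":[0,0,2],"twist":[0,0,0],"fingers":2},
    {"offset":[0,0,1.5],"twist":[0,0,0],"fingers":2},
    {"offset":[0,0,0],"twist":[0,0,0],"fingers":2},
  ],
)

```text
clock: 18.77
ee_pos: [0.5496, 0.0443, 0.0757]
orientation: [[-0.914, 0.406, 0.0], [0.406, 0.914, -0.0], [-0.0, 0.0, -1.0]]
wrist_force: [-1.0, -0.3, 4.9]
finger_gap: 0.0098
```

step_arm(
  deltas=[
    {"offset":[0,0,1.5],"twist":[0,0,0],"fingers":2},
    {"offset":[0,0,0],"twist":[0,0,0],"fingers":2},
  ],
)

```text
clock: 18.93
ee_pos: [0.5496, 0.0443, 0.0743]
orientation: [[-0.914, 0.406, 0.001], [0.406, 0.914, -0.0], [-0.001, 0.0, -1.0]]
wrist_force: [-0.5, 0.3, 5.5]
finger_gap: 0.0097
```

step_arm(
  deltas=[
    {"offset":[0,0,1.5],"twist":[0,0,0],"fingers":2},
    {"offset":[0,0,1],"twist":[0,0,0],"fingers":2},
    {"offset":[0,0,0],"twist":[0,0,0],"fingers":2},
  ],
)

```text
clock: 19.18
ee_pos: [0.5496, 0.0443, 0.0723]
orientation: [[-0.914, 0.406, 0.001], [0.406, 0.914, -0.0], [-0.001, 0.0, -1.0]]
wrist_force: [-1.5, -0.8, 9.0]
finger_gap: 0.01
```

step_arm(
  deltas=[
    {"offset":[0,0,1],"twist":[0,0,0],"fingers":2},
    {"offset":[0,0,0],"twist":[0,0,0],"fingers":2},
    {"offset":[0,0,0],"twist":[0,0,0],"fingers":2},
  ],
)

```text
clock: 19.43
ee_pos: [0.5497, 0.0443, 0.0721]
orientation: [[-0.914, 0.406, 0.001], [0.406, 0.914, -0.001], [-0.002, 0.0, -1.0]]
wrist_force: [-3.4, 0.0, 16.4]
finger_gap: 0.0096
```

The stop is reached: the TCP holds at 0.0721 while the force rises to 16 N. One last check from outside.

```bash
python3 - <<'E'
from w import *
st=get_state(); print(st['clock'],st['ee_pos'],st['wrist_force'],st['finger_gap'])
o=[]
for n in ['scene','side']:
    q=snapshot(n); a=proj(q,[.5487,.0447,.06]).astype(int)
    o.append(cv2.resize(q['img'][a[1]-40:a[1]+40,a[0]-53:a[0]+53],(400,300),interpolation=cv2.INTER_CUBIC))
    full=cv2.resize(q['img'],(400,250)); o.append(np.vstack([full,np.zeros((50,400,3),np.uint8)]))
cv2.imwrite('pics/c13.png',np.vstack([np.hstack([o[0],o[2]]),np.hstack([o[1],o[3]])]))
E
```

```text
19.4333 [0.5497 0.0443 0.0721] [-3.4179  0.0451 16.4256] 0.009613737353725671
```

View pics/c13.png

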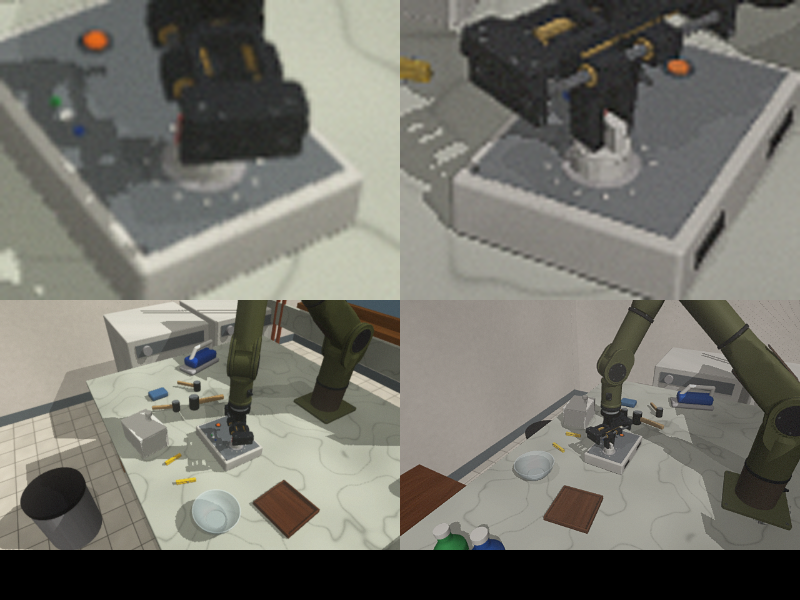

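The knob sits down on the dial plate (side crop 602,165) with no brass showing. The pin is flat, the mallet stands, the tray is empty and the other things are in place.

```bash
python3 -c "
from rig import *
print(hand_in()); s=get_state(); print(s['clock'],s['ee_pos'],s['wrist_force'],s['finger_gap'])"
```

```text
the job is handed in; nothing more can be done
None
the job is handed in; nothing more can be done
```

I carried out the whole job in the order asked and handed it in at about 19.5 s; no verdict was reported.

- **Pin:** I took the largest mallet by its handle and pressed the orange pin down with the head rather than striking it. The push reached about 18 N, and pictures from both outside cameras show only a thin cap left. I judged it fully down from that force and those pictures, as there was no direct reading.
- **Mallet:** it stands upright on the counter, about 12 mm to one side of where it started.
- **Knob:** I turned it 33.6° to match the shaft's flat, which I measured at about -24°. It slid on without resistance.
- **Shaft:** the spring pushed back over about 5 mm of travel. The last downward move raised the force to 16 N without any more movement, so it is at its stop. The knob was still gripped (9.6 mm opening) and pressed in at hand-in.
- **Other things:** the last picture shows the bowl, clothespins, soap and smaller mallets where they were.

**Disagreements:** one knob measurement was taken while the arm was still settling and was several mm off, so I repeated it at rest before grasping. The detectors sometimes took the wrong object for the pin or shaft, and I checked those against the pictures. None of the final checks failed.

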